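# Refit the hotplate's control knob and switch the plate off

## Task

The control knob has come off the small hotplate, lies on its side on the worktop, and the plate was left on. Stand the knob upright on its base on the worktop and let go of it, take it again from above, then push it onto the D-shaped spindle while turning it slowly until it drops fully home on the panel. Last, turn it clockwise to off, so that its pointer stands at the dash at the front of the panel, let go, and leave the cup, the salt shaker and the coffee capsule where they are.

Things in the scene. Friction and masses are not known exactly. Their poses are not given: they have to be found in the camera images.
- knob: Loose black eight-sided knob, 120 g: prism 52 mm across flats, 36 mm tall. Origin: centre of its base. +x: along its axis, base to top; +z: pointer's side. Flats face +z and every 45 degrees about x; grip 52 mm wide across any pair of parallel flats. It starts lying on a flat, left of the hotplate beside the cup, +z up, origin 26 mm high, its top pointing away from the robot within about 1 rad.
- knob_bore (a point): Mouth of the D-shaped bore, in the middle of the knob's base (same point as its origin): 18 mm deep, about 18 mm across, 0.6 to 0.8 mm clear of the spindle all round; the bore's flat is on the pointer's side (+z). Centre of mass 18 mm from the base: set on the edge of its base with its axis 45 degrees above level and let go, the knob tips onto its base by itself.
- knob_pointer (a point): Outer end of the thin steel pointer ridge on the knob's top face: 36 mm from the base along the axis, 22 mm off the axis.
- hotplate: White fixed compact electric hotplate, 260 mm (its x) by 190 mm (y), panel 52 mm above the worktop; the dark round plate, 140 mm across, centred 45 mm to +x of the origin, stands 9 mm above the panel. Origin: middle of the underside; -x: its front, +z up. The spindle stands on the front part.
- spindle_seat (a point): Fixed point on the spindle's axis at the top of its bezel (40 mm across), 54 mm above the worktop, 88 mm in front of the hotplate's origin; axes as the hotplate's. The knob is home when its base rests on the bezel, origin at this point. Off the key it stays on the spindle's tip, 16 mm too high.
- spindle_tip (a point): Fixed point at the top of the steel D-shaped spindle, on its axis, 16 mm above the seat; does not turn with it. Spindle: 16 mm across, its flat 4 mm off the axis, round edge bevelled 1 mm at the tip. The knob goes on only when its pointer faces as the flat does, within about 10 to 15 degrees; fitted, it has 5 to 15 degrees of free play.
- off_mark (a point): The short dash on the panel 32 mm in front (hotplate's -x) of the spindle's axis: off. There the spindle has its clockwise stop, flat facing the dash. At the start it is left on, turned 0.7 to 1.4 rad counter-clockwise (seen from above) from off; the angle is not told: see or feel it. It turns stiffly (0.1 N m, no spring). Dots mark the heats.
- coffee_cup: Green espresso cup, 65 mm across, 94 mm with its handle, 52 mm tall; origin under its middle. Bystander.
- salt: Salt shaker, 41 mm round, 85 mm tall, black cap; origin at the centre of its underside. Bystander.
- capsule: Coffee capsule, 37 mm across, 27 mm tall, to the right of the hotplate; origin at the centre of its underside. Bystander.
Mind the look-alikes: they are no part of the job. What is shaped like the knob but turquoise is not meant.

How it is judged:
By the outcome, as a careful person would: the job done as asked, in the order asked, and still so for the second after the job is handed in, with the robot touching nothing.
It also fails if it takes over 70 s, if anything falls off the work surface, if the arm or the gripper's body presses on something with over 40 N, if the wrist force passes 120 N, or if a joint passes its speed limit or range.

## Robot

A 6-joint arm with a two-finger parallel gripper is mounted at the origin on a cart in front of the work surface, level with it; the furniture and walls round the work are solid. World frame = base frame: x ahead of the robot, y to its left, z up, the work surface at z = 0. Lengths are in m, angles in rad, forces in N, time in s.
With the tool pointing down it reaches from about 0.375 to 0.9 m from the base axis. Payload 3.1 kg.
Tool frame: the origin (TCP) lies at the very end of the fingers, on their centre line; the grasp point (between the pads) lies 19 mm behind it; z points along the fingers, y is the line along which they close (so a half turn about z gives the same grasp; the last joint's range is limited). The gripper opens to 85 mm and grips with 20 to 120 N. Pads are 22 mm wide; open, the fingers measure 114 mm over their backs; the gripper's body (76 mm by 85 mm) begins 54 mm behind the grasp point. The pads swing forward as they close: fully open they stand 13 mm farther back than shut.
Start: joints at [-1.448, 0.527, 1.433, -0, 1.181, -0.178], TCP at [0.185, -0.597, 0.231] pointing down, gripper open.
Joint ranges: [-3.08, 3.08], [-0.75, 2.2], [0.22, 2.44], [-1.43, 4.57], [0, 2.65], [-2.85, 2.85]. Speed limits (rad/s): [2.79, 2.79, 3.14, 3.14, 3.14, 3.14].

## Interface

Orientations are given as a unit quaternion [x, y, z, w].
In Python, from station import sense, snapshot, camera_params, sign_off gives the robot as it stands.
- The arm moves only by the shell command python3 -m handwheel 'ROWS' [OPENING] [FORCE]. ROWS is JSON, a list that holds one entry, the list of rows, each a list of 4 numbers: the shift along the tool's x, y, z in units of 25 mm (1.0 is 25 mm), then the turn about the tool's z in units of 6 degrees (1.0 is 6 degrees). A call has 1 to 20 rows; each row shifts and turns the commanded pose from where the row before left it, along the tool's axes as they then stand; what a row does not reach is not made up. A row lasts 1/8 s, in which the tool goes at most 62.5 mm and 10.7 degrees, less where a joint would pass 70% of its speed; a pose out of reach is approached as far as the arm can. A call is refused whole if a number of a shift passes 1 or a number of a turn 1, either way. A call with a gripper value outside its range is refused whole. OPENING is the finger opening in mm, from 0 to 85.4, set as the call begins (- or left out, the last holds). The fingers move at their own pace and stop on an object; FORCE is the grip in N (left out, the last holds). Time passes only in rows, so rows that do not move let the fingers close. It gives the time, the measured TCP pose, the force, the opening and the grip force at its end, in the units of the state.
- sense(): the state, without advancing time (a new reading comes with each control period).
- snapshot(name): name is "scene" or "top" or "wrist"; returns (picture, depth): 400x640x3 uint8, red, green, blue; 400x640 float32, m along the optical axis (not along the pixel's ray), 0 where there is no reading.
- camera_params(name): a dict with "mtx" (3x3 intrinsics, pixels), "extrinsics" (4x4, takes a point from camera to world coordinates); the wrist camera has in their place "hand_eye" (4x4, takes a point from camera to tool coordinates, whose origin is the TCP and whose axes are the flange's). Camera axes: x right, y up, looking along -z (the intrinsics and any distortion apply to the point x, -y, -z); pixel columns grow to the right and rows downward; lengths in m; the calibration is good to about 2 mm. A picture is of the moment at which its call begins: read the wrist's pose just before it. camera_params takes no time and is no camera call.
- sign_off(): hands the job in; it is judged then, once.
The state is a dict: "t": time; "q": joint angles; "qd": joint speeds; "tau": joint torques, N m; "tcp_pos": TCP position; "tool_rot": TCP orientation; "force": force on the tool from outside, world axes, zero at the start; "ft_torque": the same for the moment, N m; "finger_gap": opening from 0.0 (shut) to 1.0 (fully open); "gripper_force": force on a finger pad.
Only numpy, scipy, OpenCV 4.12 (cv2) and the standard library are available. Lean on these libraries where they do the work, as an engineer would, in place of code of your own. Each camera call takes 0.05 s, during which the arm holds its last target. There are 200 camera calls.

## Working session

There is one attempt and no reset: what is moved stays moved. The work goes in short steps, Python scripts to look and compute and a shell command to move; the robot and the scene stay as the last step left them, time stands still between calls to the robot, and variables do not carry over. Pictures are saved under pics/ and viewed, at most 10 in all, crops included, and the job is handed in when it is done.

```bash
ls; mkdir -p pics; cat > h.py <<'E'
import numpy as np,cv2
from station import sense,snapshot,camera_params
from scipy.spatial.transform import Rotation as R
def shot(n,f):
    s=sense(); p,d=snapshot(n); cv2.imwrite(f'pics/{f}.png',p[:,:,::-1]); c=camera_params(n)
    if 'extrinsics' in c: T=np.array(c['extrinsics'])
    else:
        W=np.eye(4); W[:3,:3]=R.from_quat(s['tool_rot']).as_matrix(); W[:3,3]=s['tcp_pos']; T=W@np.array(c['hand_eye'])
    np.savez(f'pics/{f}.npz',p=p,d=d,T=T,K=np.array(c['mtx'])); return p,d
def pt(f,u,v,z=None):
    a=np.load(f'pics/{f}.npz'); K,T=a['K'],a['T']
    r=np.array([(u-K[0,2])/K[0,0],-(v-K[1,2])/K[1,1],-1.])
    if z is None: return T[:3,:3]@(r*a['d'][int(v),int(u)])+T[:3,3]
    w=T[:3,:3]@r; return T[:3,3]+w*(z-T[2,3])/w[2]
E
python3 - <<'E'
from h import *
shot('top','top0');shot('scene','sc0')
s=sense();print(s);print(camera_params('top'),camera_params('wrist'))
E
```

```text
pics
{'t': 0.1, 'q': array([-1.44849919e+00,  5.28370622e-01,  1.43378314e+00,  2.43406924e-05,
        1.18142640e+00, -1.78543276e-01]), 'qd': array([-0.00113656, -0.00066028, -0.00208306,  0.00127238, -0.00157755,
        0.00010285]), 'tau': array([ 8.70730328e-04, -4.43301916e+01, -1.78586662e+01, -1.68624670e-04,
        3.83797305e-03, -7.96016053e-06]), 'tcp_pos': array([ 0.1851296 , -0.59626766,  0.23043022]), 'tool_rot': array([ 9.88708401e-01,  1.49848955e-01,  3.91939614e-05, -9.93041141e-04]), 'force': array([-0.3859563 , -0.3522647 ,  0.03828838]), 'ft_torque': array([-0.05630584, -0.02471362,  0.02431012]), 'gripper_force': 0.0, 'finger_gap': 0.9981146542518702}
{'mtx': array([[515.58970372,   0.        , 320.78084165],
       [  0.        , 515.58970372, 201.716423  ],
       [  0.        ,   0.        ,   1.        ]]), 'extrinsics': array([[-0.20497987,  0.77234144, -0.60122538, -0.63639833],
       [-0.97862453, -0.17217606,  0.11246968,  0.46919184],
       [-0.01665162,  0.61142792,  0.79112491,  1.54875523],
       [ 0.        ,  0.        ,  0.        ,  1.        ]])} {'mtx': array([[297.43281021,   0.        , 323.25759871],
       [  0.        , 297.43281021, 201.46665526],
       [  0.        ,   0.        ,   1.        ]]), 'hand_eye': array([[ 2.47289956e-04,  9.64050905e-01,  2.65717504e-01,
         6.82907495e-02],
       [ 9.99999531e-01, -4.87091048e-04,  8.36567866e-04,
         1.23794539e-03],
       [ 9.35922626e-04,  2.65717173e-01, -9.64050573e-01,
        -1.42931901e-01],
       [ 0.00000000e+00,  0.00000000e+00,  0.00000000e+00,
         1.00000000e+00]])}
```

View pics/top0.png

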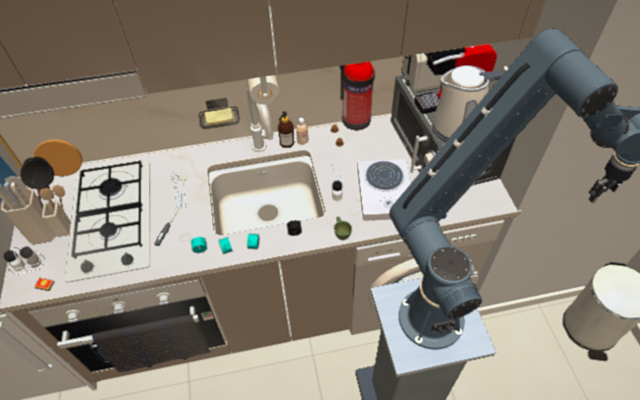

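View pics/sc0.png

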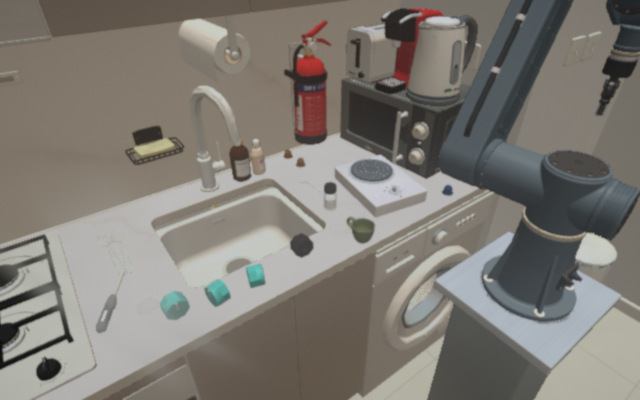

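The top view shows the black knob at (294,228), the cup at (343,228), the salt at (337,188) and the hotplate at about (385,188). The scene view has the knob at (302,245), the capsule at (448,190) and the spindle at (394,190).

```bash
python3 - <<'E'
from h import *
np.set_printoptions(precision=3,suppress=True)
for n,u,v,z in [('knob',294,228,.03),('cup',343,230,.03),('salt',337,188,.05),('plate',384,175,.061)]: print(n,pt('top0',u,v),pt('top0',u,v,z))
for n,u,v,z in [('knob',302,245,.03),('cup',362,230,.03),('salt',330,196,.05),('spin',394,190,.06),('plate',371,170,.061),('caps',448,190,.02)]: print(n,pt('sc0',u,v),pt('sc0',u,v,z))
a=cv2.imread('pics/sc0.png')[145:265,250:410];b=cv2.imread('pics/top0.png')[150:250,270:430]
cv2.imwrite('pics/c1.png',np.hstack([cv2.resize(a,(400,300),interpolation=2),cv2.resize(b,(400,300),interpolation=2)]))
s=sense();print(R.from_quat(s['tool_rot']).as_matrix())
E
```

```text
knob [0.411 0.373 0.046] [0.422 0.371 0.03 ]
cup [0.388 0.199 0.012] [0.376 0.202 0.03 ]
salt [0.525 0.19  0.085] [0.553 0.183 0.05 ]
plate [ 0.57  -0.004  0.057] [ 0.567 -0.002  0.061]
knob [0.408 0.38  0.045] [0.422 0.371 0.03 ]
cup [0.387 0.191 0.016] [0.375 0.203 0.03 ]
salt [0.531 0.196 0.056] [0.538 0.191 0.05 ]
spin [0.436 0.023 0.06 ] [0.435 0.024 0.06 ]
plate [ 0.567 -0.001  0.06 ] [0.565 0.001 0.061]
caps [ 0.372 -0.161  0.021] [ 0.372 -0.162  0.02 ]
[[ 0.955  0.296 -0.   ]
 [ 0.296 -0.955  0.002]
 [ 0.    -0.002 -1.   ]]
```

View pics/c1.png

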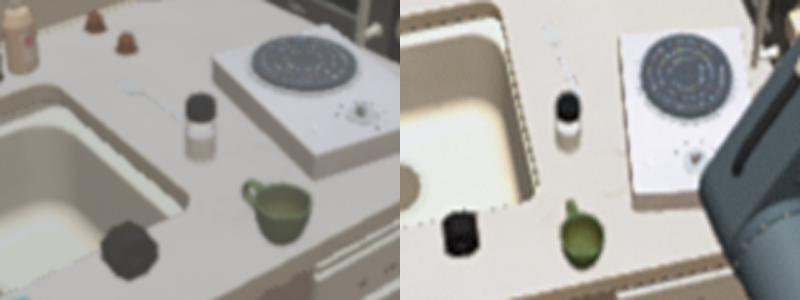

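```bash
cat >> h.py <<'E'
def go(*pts,yaw=None):
    s=sense();p=np.array(s['tcp_pos']);M=R.from_quat(s['tool_rot']).as_matrix()
    print('tcp',p.round(4),'yaw',round(np.degrees(np.arctan2(M[1,0],M[0,0])),2),'q',s['q'].round(2),'f',s['force'].round(1),'gap',round(s['finger_gap']*85.4,1),'gf',round(s['gripper_force'],1),'t',s['t'])
    for w in pts:
        d=M.T@(np.array(w)-p)/.025; print(w,'units',d.round(3)); p=np.array(w)
E
python3 - <<'E'
from h import *
np.set_printoptions(precision=3,suppress=True)
for u,v in [(412,172),(345,135),(345,85),(415,105),(470,120),(490,170),(430,150)]: print(u,v,pt('sc0',u,v))
go((.38,-.2,.25),(.39,.03,.25),(.40,.35,.25))
E
```

```text
412 172 [ 0.541 -0.178  0.001]
345 135 [ 0.864 -0.132  0.035]
345 85 [ 0.869 -0.129  0.236]
415 105 [ 0.549 -0.155  0.252]
470 120 [0.212 0.058 0.374]
490 170 [0.131 0.07  0.291]
430 150 [ 0.473 -0.169  0.12 ]
tcp [ 0.185 -0.596  0.23 ] yaw 17.24 q [-1.45  0.53  1.43  0.    1.18 -0.18] f [-0.4 -0.4  0. ] gap 85.2 gf 0.0 t 0.1
(0.38, -0.2, 0.25) units [ 12.142 -12.831  -0.753]
(0.39, 0.03, 0.25) units [ 3.108 -8.668  0.018]
(0.4, 0.35, 0.25) units [  4.175 -12.107   0.025]
```

```bash
python3 -m handwheel '[[[0.93,-0.98,-0.05],[0.93,-0.98,-0.05]]]' 2>&1 | tail -3; r=1; python3 -m handwheel '[[[0.93,-0.98,-0.05,0],[0.93,-0.98,-0.05,0],[0.93,-0.98,-0.05,0],[0.93,-0.98,-0.05,0],[0.93,-0.98,-0.05,0],[0.93,-0.98,-0.05,0],[0.93,-0.98,-0.05,0],[0.93,-0.98,-0.05,0],[0.93,-0.98,-0.05,0],[0.93,-0.98,-0.05,0],[0.93,-0.98,-0.05,0],[0.93,-0.98,-0.05,0],[0.93,-0.98,-0.05,0]]]'
```

```text
validation failed for argument at $[0]...
t: 1.72
tcp_pos: [0.3797, -0.202, 0.2474]
tool_rot: [0.989, 0.15, -0.0, -0.0]
force: [-0.5, 0.6, 0.8]
finger_gap: 0.998
gripper_force: 0.0
```

```bash
python3 -m handwheel '[[[0.34,-0.96,0,0],[0.34,-0.96,0,0],[0.34,-0.96,0,0],[0.34,-0.96,0,0],[0.34,-0.96,0,0],[0.34,-0.96,0,0],[0.34,-0.96,0,0],[0.34,-0.96,0,0],[0.34,-0.96,0,0],[0,0,0,0]]]'; python3 - <<'E'
from h import *
shot('wrist','w1'); go((.39,.03,.25),(.40,.35,.25))
E
```

```text
t: 2.98
tcp_pos: [0.388, 0.0269, 0.2474]
tool_rot: [0.988, 0.151, -0.0, -0.0]
force: [0.7, -0.6, 1.2]
finger_gap: 1.004
gripper_force: 0.0
tcp [0.3883 0.0261 0.2474] yaw 17.35 q [-0.22  0.18  1.96 -0.    1.    1.05] f [ 0.3 -0.5  0.4] gap 85.2 gf 0.0 t 3.025
(0.39, 0.03, 0.25) units [ 0.111 -0.127 -0.103]
(0.4, 0.35, 0.25) units [ 4.2000e+00 -1.2098e+01 -4.0000e-03]
```

View pics/w1.png

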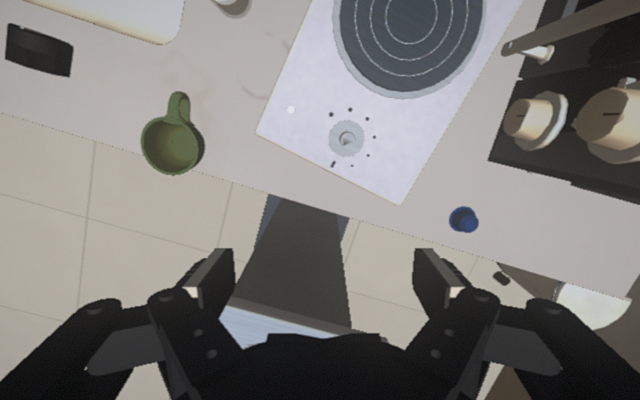

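The wrist view shows the spindle at (347,137), the off dash at (333,163), the cup at (172,140), the knob at (40,50), the capsule at (463,220) and the salt's foot at (235,3). I'll enlarge the spindle and the knob.

```bash
python3 - <<'E'
from h import *
np.set_printoptions(precision=4,suppress=True)
a=cv2.imread('pics/w1.png')
cv2.imwrite('pics/c2.png',np.hstack([cv2.resize(a[100:175,310:385],(450,450),interpolation=2),cv2.resize(a[10:85,0:75],(350,450),interpolation=2)]))
print('seat',pt('w1',346,139,.054),pt('w1',346,136,.07),'dash',pt('w1',333,163,.052),'plate',pt('w1',410,16),pt('w1',410,16,.061))
E
```

```text
seat [0.4409 0.0162 0.054 ] [0.4444 0.0186 0.07  ] dash [0.411  0.0216 0.052 ] plate [ 0.572  -0.0053  0.0606] [ 0.5719 -0.0053  0.061 ]
```

View pics/c2.png

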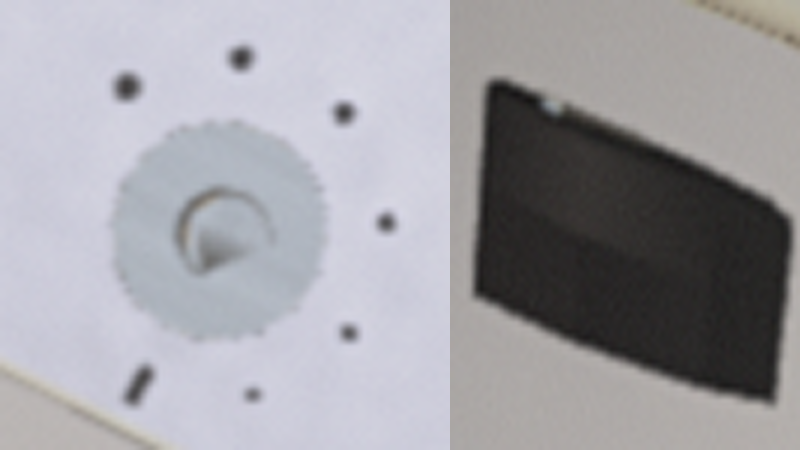

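The bezel centre is at (346.7,138.4) and the dash at (333.2,164.2). The spindle flat's top edge runs from (344.2,145.3) to (355.5,140), so it faces about 50° counter-clockwise from off. The knob's pointer glints at the far edge at pixel (22,27), so its top is away from the robot.

```bash
python3 -m handwheel '[[[0.3,-1,0.1,0],[0.3,-1,0.1,0],[0.3,-1,0.1,0],[0.3,-1,0.1,0],[0.3,-1,0.1,0],[0.3,-1,0.1,0],[0.3,-1,0.1,0],[0.3,-1,0.1,0],[0.3,-1,0.1,0],[0.3,-1,0.1,0],[0.3,-1,0.1,0],[0.3,-1,0.1,0],[0.3,-1,0.1,0],[0,0,0,0]]]'; python3 - <<'E'
from h import *
np.set_printoptions(precision=4,suppress=True)
shot('wrist','w2'); go()
c=pt('w1',346.7,138.4,.054);d=pt('w1',333.2,164.2,.052);e1=pt('w1',344.2,145.3,.07);e2=pt('w1',355.5,140,.07)
ang=lambda v:np.degrees(np.arctan2(v[1],v[0]))
v=e2-e1; print(c,d,np.hypot(*(c-d)[:2]),'dash',ang(d-c),'flatnormal',ang(v)-90,'len',np.linalg.norm(v),(e1+e2)/2-c)
a=cv2.imread('pics/w2.png');cv2.imwrite('pics/w2s.png',a)
E
```

```text
t: 4.78
tcp_pos: [0.3862, 0.3655, 0.2146]
tool_rot: [0.989, 0.15, 0.0, 0.0]
force: [-1.0, -0.0, 0.6]
finger_gap: 1.001
gripper_force: 0.0
tcp [0.3858 0.3645 0.2147] yaw 17.26 q [ 0.55  0.42  1.69 -0.    1.03  1.82] f [ 0.9 -0.  -0.7] gap 85.3 gf 0.0 t 4.825
[0.4418 0.0157 0.054 ] [0.4097 0.021  0.052 ] 0.0324439113239051 dash 170.60647878146779 flatnormal -137.56225819839347 len 0.013059153829215183 [-0.0026 -0.0031  0.016 ]
```

View pics/w2.png

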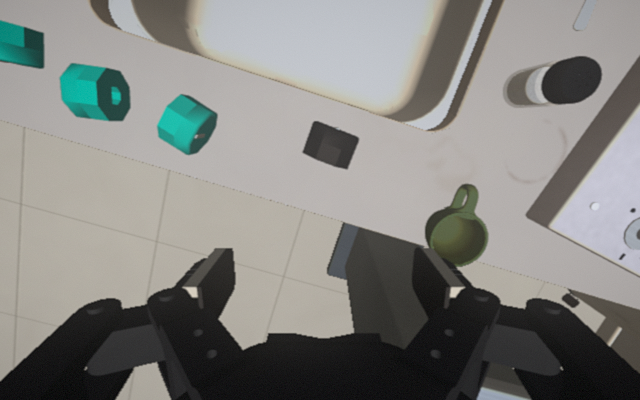

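The black knob is at (331,144), the cup at (457,232) and the salt at (570,80). I'll get the knob's pose from the depth points.

```bash
python3 - <<'E'
from h import *
np.set_printoptions(precision=4,suppress=True)
a=np.load('pics/w2.npz');P=np.array([pt('w2',u,v) for v in range(112,178) for u in range(296,366)])
col=np.array([a['p'][v,u].max() for v in range(112,178) for u in range(296,366)])
m=(P[:,2]>.012)&(col<110);print(m.sum(),P[m].max(0),P[m].min(0),np.percentile(P[m][:,2],[5,50,80,90,95]))
t=m&(P[:,2]>np.percentile(P[m][:,2],98)-.004)
for q in (t,m): print(q.sum(),cv2.minAreaRect((P[q][:,:2]*1000).astype(np.float32)))
im=np.full((66*70,3),255,np.uint8);im[m]=(200,0,0);im[t]=(0,160,0);im=im.reshape(66,70,3)
c=cv2.imread('pics/w2.png')[112:178,296:366]
cv2.imwrite('pics/c3.png',cv2.resize(np.hstack([c,im]),(800,377),interpolation=2))
E
```

```text
1703 [0.4517 0.3961 0.3576] [0.4106 0.3436 0.036 ] [0.0388 0.0506 0.0525 0.0529 0.0532]
934 ((431.3861083984375, 370.6771545410156), (29.966678619384766, 39.173500061035156), 87.03419494628906)
1703 ((431.18896484375, 369.73590087890625), (51.34938049316406, 39.44980239868164), 86.99835968017578)
```

View pics/c3.png

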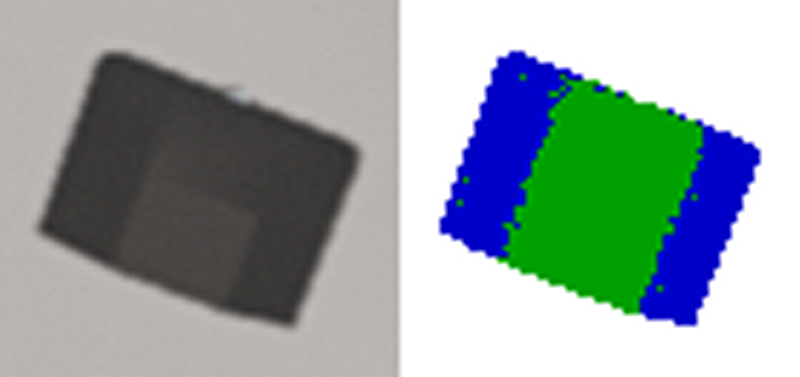

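```bash
python3 -m handwheel '[[[0,0,0.6,0.85],[0,0,0.6,0.85],[0,0,0.6,0.85],[0,0,0.6,0.85],[0,0,0,0]]]' 75 20; python3 - <<'E'
from h import *
go((.441,.370,.15),(.441,.37,.007))
E
```

```text
t: 5.45
tcp_pos: [0.385, 0.3632, 0.1542]
tool_rot: [1.0, -0.028, -0.001, 0.001]
force: [-0.9, -0.4, -0.2]
finger_gap: 0.876
gripper_force: 0.0
tcp [0.385  0.3632 0.1542] yaw -3.19 q [ 0.55  0.51  1.75 -0.    0.89  2.17] f [-0.9 -0.4 -0.2] gap 74.8 gf 0.0 t 5.45
(0.441, 0.37, 0.15) units [ 2.222 -0.396  0.161]
(0.441, 0.37, 0.007) units [ 0.015 -0.013  5.72 ]
```

```bash
python3 -m handwheel '[[[0.74,-0.13,0.3,0],[0.74,-0.13,0.5,0],[0.74,-0.13,0.8,0],[0,0,0.8,0],[0,0,0.8,0],[0,0,0.8,0],[0,0,0.8,0],[0,0,0.6,0],[0,0,0.45,0],[0,0,0,0]]]' 75 20;  python3 -m handwheel '[[[0,0,0,0],[0,0,0,0],[0,0,0,0],[0,0,0,0],[0,0,0,0]]]' 30 20;python3 - <<'E'
from h import *
go()
E
```

```text
t: 6.7
tcp_pos: [0.4413, 0.3715, 0.008]
tool_rot: [1.0, -0.028, -0.001, 0.0]
force: [-0.2, -0.0, 0.4]
finger_gap: 0.882
gripper_force: 0.0
t: 7.32
tcp_pos: [0.4419, 0.3721, 0.0095]
tool_rot: [1.0, -0.028, 0.001, -0.0]
force: [-0.5, -0.1, 5.5]
finger_gap: 0.608
gripper_force: 22.1
tcp [0.4419 0.3721 0.0095] yaw -3.16 q [0.51 0.79 1.7  0.   0.65 2.13] f [-0.5 -0.1  5.5] gap 51.9 gf 22.1 t 7.325
```

```bash
python3 -m handwheel '[[[0,0,-0.5,0],[0,0,-0.8,0],[0,0,-0.8,0],[0,0,-0.3,0],[0,0,0,0]]]'; python3 - <<'E'
from h import *
shot('wrist','w3');go()
E
```

```text
t: 7.95
tcp_pos: [0.4414, 0.3718, 0.0692]
tool_rot: [1.0, -0.028, 0.0, -0.0]
force: [-0.6, -0.5, -0.9]
finger_gap: 0.607
gripper_force: 21.5
tcp [0.441  0.3716 0.0686] yaw -3.16 q [0.51 0.69 1.68 0.   0.77 2.13] f [ 2.  -0.8 -2.1] gap 51.6 gf 21.5 t 8.0
```

View pics/w3.png

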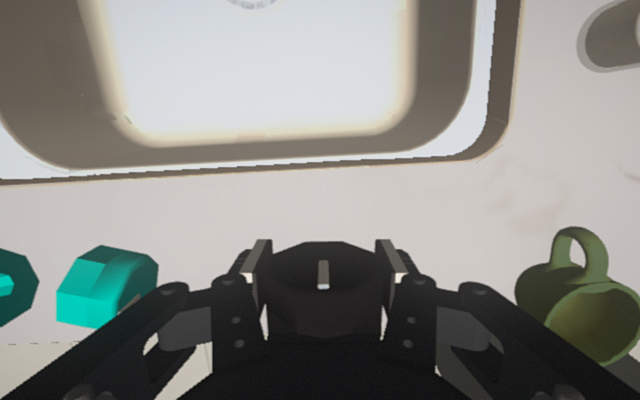

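The knob is between the pads, with its top face at about (322,272) and the pointer at (323,275). I'll measure the tilt from depth.

```bash
cat >> h.py <<'E'
def prof(f,u,v0,v1,st=4):
    print([(v,)+tuple((pt(f,u,v)*1000).round(0).astype(int)) for v in range(v0,v1,st)])
E
python3 - <<'E'
from h import *
prof('w3',310,236,346); prof('w3',340,236,346)
E
```

```text
[(236, np.int64(425), np.int64(382), np.int64(1)), (240, np.int64(421), np.int64(383), np.int64(0)), (244, np.int64(447), np.int64(378), np.int64(66)), (248, np.int64(447), np.int64(378), np.int64(71)), (252, np.int64(447), np.int64(377), np.int64(77)), (256, np.int64(447), np.int64(377), np.int64(82)), (260, np.int64(447), np.int64(377), np.int64(86)), (264, np.int64(447), np.int64(377), np.int64(90)), (268, np.int64(447), np.int64(377), np.int64(94)), (272, np.int64(448), np.int64(376), np.int64(98)), (276, np.int64(447), np.int64(376), np.int64(101)), (280, np.int64(447), np.int64(376), np.int64(103)), (284, np.int64(447), np.int64(376), np.int64(107)), (288, np.int64(447), np.int64(376), np.int64(110)), (292, np.int64(446), np.int64(376), np.int64(110)), (296, np.int64(445), np.int64(376), np.int64(111)), (300, np.int64(443), np.int64(376), np.int64(112)), (304, np.int64(442), np.int64(376), np.int64(113)), (308, np.int64(440), np.int64(376), np.int64(112)), (312, np.int64(439), np.int64(376), np.int64(113)), (316, np.int64(436), np.int64(377), np.int64(111)), (320, np.int64(434)
[... 1089 characters left out ...]
64(364), np.int64(110)), (296, np.int64(444), np.int64(365), np.int64(112)), (300, np.int64(443), np.int64(365), np.int64(112)), (304, np.int64(442), np.int64(365), np.int64(113)), (308, np.int64(439), np.int64(365), np.int64(111)), (312, np.int64(438), np.int64(365), np.int64(113)), (316, np.int64(436), np.int64(365), np.int64(112)), (320, np.int64(434), np.int64(365), np.int64(112)), (324, np.int64(432), np.int64(365), np.int64(113)), (328, np.int64(430), np.int64(365), np.int64(112)), (332, np.int64(429), np.int64(365), np.int64(112)), (336, np.int64(452), np.int64(366), np.int64(143)), (340, np.int64(453), np.int64(366), np.int64(145)), (344, np.int64(454), np.int64(366), np.int64(148))]
```

```bash
python3 -m handwheel '[[[0,0,0.6,0],[0,0,0.7,0],[0,0,0.3,0],[0,0,0,0]]]'; for i in 51.6; do python3 -m handwheel '[[[0,0,0,0],[0,0,0,0]]]' 51.6 20; python3 -m handwheel '[[[0,0,0,0],[0,0,0,0]]]' 51.9 20;done; python3 - <<'E'
from h import *
shot('wrist','w4');prof('w4',310,240,336,8)
E
```

```text
t: 8.5
tcp_pos: [0.4405, 0.3713, 0.0273]
tool_rot: [1.0, -0.028, -0.001, 0.001]
force: [0.8, 0.0, -1.6]
finger_gap: 0.605
gripper_force: 21.4
t: 8.75
tcp_pos: [0.4418, 0.372, 0.0293]
tool_rot: [1.0, -0.028, 0.0, -0.0]
force: [0.4, 0.2, -1.6]
finger_gap: 0.602
gripper_force: 19.5
t: 9.0
tcp_pos: [0.4415, 0.3718, 0.0292]
tool_rot: [1.0, -0.028, 0.0, -0.0]
force: [1.1, 0.5, -1.7]
finger_gap: 0.611
gripper_force: 8.2
[(240, np.int64(439), np.int64(380), np.int64(1)), (248, np.int64(447), np.int64(378), np.int64(32)), (256, np.int64(447), np.int64(377), np.int64(42)), (264, np.int64(447), np.int64(377), np.int64(49)), (272, np.int64(447), np.int64(377), np.int64(57)), (280, np.int64(447), np.int64(376), np.int64(63)), (288, np.int64(446), np.int64(376), np.int64(68)), (296, np.int64(446), np.int64(376), np.int64(72)), (304, np.int64(442), np.int64(376), np.int64(72)), (312, np.int64(437), np.int64(377), np.int64(71)), (320, np.int64(434), np.int64(377), np.int64(72)), (328, np.int64(431), np.int64(377), np.int64(72))]
```

```bash
C="from h import *
import time
s=sense();f='a%d'%round(s['t']*1000);shot('wrist',f);prof(f,310,256,330,12)"
python3 -m handwheel '[[[0,0,0,0],[0,0,0,0]]]' 52.0 20|tail -2; python3 -c "$C"; python3 -m handwheel '[[[0,0,0,0],[0,0,0,0]]]' 52.05 20|tail -2; python3 -c "$C"; python3 -m handwheel '[[[0,0,0,0],[0,0,0,0]]]' 52.1 20|tail -2;python3 -c "$C"
```

```text
finger_gap: 0.605
gripper_force: 5.0
[(256, np.int64(447), np.int64(377), np.int64(40)), (268, np.int64(447), np.int64(377), np.int64(52)), (280, np.int64(447), np.int64(376), np.int64(63)), (292, np.int64(446), np.int64(376), np.int64(71)), (304, np.int64(441), np.int64(376), np.int64(71)), (316, np.int64(436), np.int64(377), np.int64(71)), (328, np.int64(430), np.int64(377), np.int64(71))]
finger_gap: 0.612
gripper_force: 3.6
[(256, np.int64(447), np.int64(377), np.int64(41)), (268, np.int64(447), np.int64(377), np.int64(53)), (280, np.int64(447), np.int64(376), np.int64(63)), (292, np.int64(447), np.int64(376), np.int64(71)), (304, np.int64(442), np.int64(376), np.int64(72)), (316, np.int64(437), np.int64(376), np.int64(73)), (328, np.int64(431), np.int64(377), np.int64(72))]
finger_gap: 0.609
gripper_force: 2.3
[(256, np.int64(447), np.int64(377), np.int64(41)), (268, np.int64(447), np.int64(377), np.int64(53)), (280, np.int64(448), np.int64(376), np.int64(64)), (292, np.int64(446), np.int64(376), np.int64(71)), (304, np.int64(441), np.int64(376), np.int64(71)), (316, np.int64(436), np.int64(377), np.int64(72)), (328, np.int64(431), np.int64(377), np.int64(72))]
```

```bash
C="from h import *
s=sense();f='a%d'%round(s['t']*1000);shot('wrist',f);prof(f,310,256,330,12)"
python3 -m handwheel '[[[0,0,0.15,0],[0,0,0.15,0]]]' 52.13 20|tail -2; python3 -c "$C"; python3 -m handwheel '[[[0,0,0,0],[0,0,0,0]]]' 52.15 20|tail -2; python3 -c "$C"; python3 -m handwheel '[[[0,0,0,0],[0,0,0,0]]]' 52.17 20|tail -2;python3 -c "$C"
```

```text
finger_gap: 0.614
gripper_force: 0.2
[(256, np.int64(449), np.int64(377), np.int64(37)), (268, np.int64(450), np.int64(376), np.int64(50)), (280, np.int64(445), np.int64(377), np.int64(52)), (292, np.int64(440), np.int64(377), np.int64(52)), (304, np.int64(434), np.int64(377), np.int64(53)), (316, np.int64(428), np.int64(378), np.int64(53)), (328, np.int64(422), np.int64(378), np.int64(53))]
finger_gap: 0.612
gripper_force: 0.1
[(256, np.int64(450), np.int64(377), np.int64(39)), (268, np.int64(449), np.int64(376), np.int64(50)), (280, np.int64(445), np.int64(376), np.int64(53)), (292, np.int64(439), np.int64(377), np.int64(52)), (304, np.int64(434), np.int64(377), np.int64(53)), (316, np.int64(427), np.int64(378), np.int64(52)), (328, np.int64(422), np.int64(378), np.int64(53))]
finger_gap: 0.61
gripper_force: 0.2
[(256, np.int64(449), np.int64(377), np.int64(38)), (268, np.int64(450), np.int64(376), np.int64(50)), (280, np.int64(445), np.int64(376), np.int64(53)), (292, np.int64(439), np.int64(377), np.int64(52)), (304, np.int64(434), np.int64(377), np.int64(53)), (316, np.int64(428), np.int64(378), np.int64(54)), (328, np.int64(422), np.int64(378), np.int64(53))]
```

```bash
C="from h import *
s=sense();f='a%d'%round(s['t']*1000);shot('wrist',f);prof(f,310,256,330,12);go()"
python3 -m handwheel '[[[0.3,0,0.2,0],[0.3,0,0.2,0],[0,0,0,0]]]' 60 20|tail -2;  python3 -m handwheel '[[[0,0,0,0],[0,0,0,0],[0,0,0,0]]]' 51.6 20;  python3 -m handwheel '[[[0,0,-0.3,0],[0,0,-0.35,0],[0,0,0,0]]]' 51.9 20|tail -2;python3 -c "$C";python3 -m handwheel '[[[0,0,0,0],[0,0,0,0]]]' 52.05 20|tail -2; python3 -c "$C"
```

```text
finger_gap: 0.702
gripper_force: 0.0
t: 11.6
tcp_pos: [0.456, 0.3709, 0.0113]
tool_rot: [1.0, -0.028, -0.0, 0.0]
force: [-0.8, 0.3, -1.4]
finger_gap: 0.605
gripper_force: 6.1
finger_gap: 0.605
gripper_force: 0.9
[(256, np.int64(456), np.int64(378), np.int64(28)), (268, np.int64(452), np.int64(378), np.int64(33)), (280, np.int64(449), np.int64(378), np.int64(40)), (292, np.int64(445), np.int64(378), np.int64(44)), (304, np.int64(443), np.int64(378), np.int64(50)), (316, np.int64(439), np.int64(378), np.int64(54)), (328, np.int64(436), np.int64(378), np.int64(59))]
tcp [0.4573 0.3714 0.0287] yaw -3.16 q [ 0.49  0.77  1.66 -0.    0.71  2.12] f [ 1.5 -0.5  0.3] gap 52.0 gf 1.0 t 12.025
finger_gap: 0.608
gripper_force: 0.4
[(256, np.int64(458), np.int64(377), np.int64(30)), (268, np.int64(455), np.int64(377), np.int64(38)), (280, np.int64(451), np.int64(377), np.int64(43)), (292, np.int64(448), np.int64(377), np.int64(49)), (304, np.int64(446), np.int64(377), np.int64(55)), (316, np.int64(444), np.int64(377), np.int64(60)), (328, np.int64(437), np.int64(377), np.int64(59))]
tcp [0.4565 0.371  0.0275] yaw -3.17 q [0.49 0.77 1.66 0.   0.71 2.12] f [0.2 0.2 0.5] gap 51.8 gf 0.4 t 12.325
```

```bash
C="from h import *
s=sense();f='a%d'%round(s['t']*1000);shot('wrist',f);prof(f,310,256,330,12);print(s['gripper_force'])"
python3 -m handwheel '[[[0,0,0,0],[0,0,0,0]]]' 51.4 20|tail -2;  python3 -m handwheel '[[[0,0,-0.3,0],[0,0,-0.3,0],[0,0,0,0]]]' |tail -2; python3 -c "$C"; python3 -m handwheel '[[[0,0,0,0]]]' 51.7 20|tail -1;python3 -c "$C";python3 -m handwheel '[[[0,0,0,0]]]' 51.8 20|tail -1;python3 -c "$C";python3 -m handwheel '[[[0,0,0,0]]]' 51.84 20|tail -1; python3 -c "$C"
```

```text
finger_gap: 0.601
gripper_force: 11.1
finger_gap: 0.606
gripper_force: 11.1
[(256, np.int64(458), np.int64(377), np.int64(47)), (268, np.int64(454), np.int64(377), np.int64(52)), (280, np.int64(452), np.int64(377), np.int64(60)), (292, np.int64(449), np.int64(377), np.int64(66)), (304, np.int64(446), np.int64(377), np.int64(70)), (316, np.int64(443), np.int64(377), np.int64(75)), (328, np.int64(438), np.int64(377), np.int64(76))]
11.08280745393131
gripper_force: 7.5
[(256, np.int64(458), np.int64(377), np.int64(46)), (268, np.int64(454), np.int64(377), np.int64(53)), (280, np.int64(451), np.int64(377), np.int64(59)), (292, np.int64(448), np.int64(377), np.int64(64)), (304, np.int64(525), np.int64(366), np.int64(185)), (316, np.int64(443), np.int64(377), np.int64(74)), (328, np.int64(437), np.int64(377), np.int64(75))]
7.507800809999026
gripper_force: 5.0
[(256, np.int64(457), np.int64(377), np.int64(45)), (268, np.int64(454), np.int64(377), np.int64(52)), (280, np.int64(452), np.int64(377), np.int64(59)), (292, np.int64(448), np.int64(377), np.int64(64)), (304, np.int64(446), np.int64(377), np.int64(70)), (316, np.int64(443), np.int64(377), np.int64(75)), (328, np.int64(437), np.int64(377), np.int64(75))]
4.991614721369757
gripper_force: 4.0
[(256, np.int64(457), np.int64(377), np.int64(45)), (268, np.int64(454), np.int64(377), np.int64(52)), (280, np.int64(452), np.int64(377), np.int64(59)), (292, np.int64(449), np.int64(377), np.int64(65)), (304, np.int64(446), np.int64(377), np.int64(70)), (316, np.int64(444), np.int64(377), np.int64(75)), (328, np.int64(437), np.int64(377), np.int64(74))]
4.0298254080698825
```

```bash
C="from h import *
s=sense();f='a%d'%round(s['t']*1000);shot('wrist',f);prof(f,310,256,330,18);print(s['gripper_force'])"
python3 -m handwheel '[[[0,0,0,0]]]' 51.88 20|tail -1;python3 -c "$C";python3 -m handwheel '[[[0,0,0,0]]]' 51.91 20|tail -1;python3 -c "$C";python3 -m handwheel '[[[0,0,0,0]]]' 51.93 20|tail -1; python3 -c "$C"; python3 -m handwheel '[[[0,0,0,0]]]' 51.95 20|tail -1; python3 -c "$C"
```

```text
gripper_force: 2.7
[(256, np.int64(458), np.int64(377), np.int64(47)), (274, np.int64(453), np.int64(377), np.int64(55)), (292, np.int64(447), np.int64(377), np.int64(63)), (310, np.int64(442), np.int64(377), np.int64(69)), (328, np.int64(435), np.int64(377), np.int64(72))]
2.7123530512795924
gripper_force: 0.0
[(256, np.int64(456), np.int64(377), np.int64(41)), (274, np.int64(443), np.int64(378), np.int64(38)), (292, np.int64(430), np.int64(379), np.int64(36)), (310, np.int64(394), np.int64(383), np.int64(1)), (328, np.int64(378), np.int64(384), np.int64(0))]
0.0
gripper_force: 0.0
[(256, np.int64(453), np.int64(378), np.int64(36)), (274, np.int64(442), np.int64(379), np.int64(36)), (292, np.int64(409), np.int64(382), np.int64(2)), (310, np.int64(394), np.int64(384), np.int64(0)), (328, np.int64(379), np.int64(384), np.int64(1))]
0.0
gripper_force: 0.0
[(256, np.int64(453), np.int64(378), np.int64(36)), (274, np.int64(442), np.int64(379), np.int64(36)), (292, np.int64(409), np.int64(382), np.int64(1)), (310, np.int64(394), np.int64(383), np.int64(0)), (328, np.int64(379), np.int64(384), np.int64(1))]
0.0
```

The top face is now level at 36 mm, so the knob stands on its base. I'll let go, rise and look.

```bash
python3 -m handwheel '[[[0,0,0,0],[0,0,0,0],[0,0,0,0],[0,0,-0.8,0],[0,0,-1,0],[0,0,-1,0],[0,0,-1,0],[-0.2,0,-1,0],[0,0,0,0]]]' 80 20; python3 - <<'E'
from h import *
shot('wrist','w5');go()
a=np.load('pics/w5.npz')
G=[(u,v) for v in range(100,330) for u in range(230,420)]
P=np.array([pt('w5',u,v) for u,v in G]);m=(P[:,2]>.028)&(P[:,2]<.042)&(np.abs(P[:,1]-.37)<.06)&(np.abs(P[:,0]-.44)<.08)
col=np.array([a['p'][v,u].astype(int) for u,v in G]);
print(m.sum(),cv2.minAreaRect((P[m][:,:2]*1000).astype(np.float32)),cv2.minEnclosingCircle((P[m][:,:2]*1000).astype(np.float32)),P[m][:,2].mean())
b=m&(col.max(1)>100);Q=P[b][:,:2];print(b.sum(),Q.mean(0),Q.min(0),Q.max(0))
if b.sum()>3: w,V=np.linalg.eigh(np.cov(Q.T));print(V[:,1],np.degrees(np.arctan2(V[1,1],V[0,1])))
g=np.array(G)[m];x0,y0=g.min(0)-6;x1,y1=g.max(0)+6
c=cv2.imread('pics/w5.png')[y0:y1,x0:x1];print(x0,y0,x1,y1);cv2.imwrite('pics/c5.png',cv2.resize(c,None,fx=5,fy=5,interpolation=2))
E
```

```text
t: 15.35
tcp_pos: [0.4522, 0.3719, 0.1645]
tool_rot: [1.0, -0.027, 0.002, -0.001]
force: [0.3, 0.3, 0.0]
finger_gap: 0.936
gripper_force: 0.0
tcp [0.4516 0.3714 0.1631] yaw -3.15 q [ 0.5   0.56  1.6  -0.    0.98  2.12] f [ 1.  -0.1 -1.3] gap 80.2 gf 0.0 t 15.4
2481 ((460.185791015625, 369.9092102050781), (51.549171447753906, 51.27558898925781), 88.57975006103516) ((459.6968078613281, 369.9785461425781), 27.897621154785156) 0.03627305452415232
178 [0.44890981 0.36772559] [0.43430724 0.34398985] [0.47170522 0.3959404 ]
[-0.23547358  0.97188075] 103.61954027243962
291 153 358 219
```

View pics/c5.png

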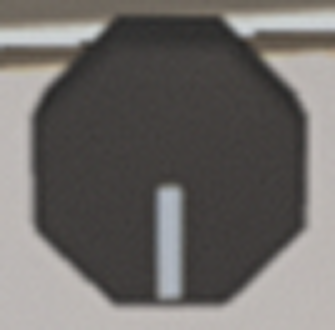

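The crop shows the knob standing upright, centred at (0.460, 0.370), with its pointer towards the robot at about 177°. I'll regrasp it from above.

```bash
python3 -m handwheel '[[[0.17,0.02,0.5,0],[0.17,0.02,0.9,0],[0,0,0.9,0],[0,0,0.9,0],[0,0,0.9,0],[0,0,0.9,0],[0,0,0.7,0],[0,0,0.45,0],[0,0,0,0]]]' 80 20 | tail -5; python3 -m handwheel '[[[0,0,0,0],[0,0,0,0],[0,0,0,0],[0,0,0,0]]]' 40 60; python3 -m handwheel '[[[0,0,-0.5,0],[0,0,-1,0],[0,0,-1,0],[0,0,-1,0],[0,0,-1,0],[0,0,-0.5,0],[0,0,0,0]]]'; python3 - <<'E'
from h import *
go((.4418,.0157,.14))
E
```

```text
tcp_pos: [0.4592, 0.3694, 0.0076]
tool_rot: [1.0, -0.028, -0.001, 0.001]
force: [-0.6, 0.3, -0.3]
finger_gap: 0.941
gripper_force: 0.0
t: 17.02
tcp_pos: [0.4606, 0.3702, 0.01]
tool_rot: [1.0, -0.028, 0.001, -0.001]
force: [0.0, -0.2, 6.2]
finger_gap: 0.597
gripper_force: 64.3
t: 17.9
tcp_pos: [0.4601, 0.3699, 0.1346]
tool_rot: [1.0, -0.028, 0.001, -0.0]
force: [0.4, -0.2, -2.4]
finger_gap: 0.598
gripper_force: 63.5
tcp [0.4601 0.3699 0.1346] yaw -3.16 q [0.49 0.61 1.61 0.   0.93 2.11] f [ 0.4 -0.2 -2.4] gap 51.1 gf 63.5 t 17.9
(0.4418, 0.0157, 0.14) units [ 0.053 14.186 -0.227]
```

```bash
python3 -m handwheel '[[[-0.13,0.95,-0.02,0],[-0.13,0.95,-0.02,0],[-0.13,0.95,-0.02,0],[-0.13,0.95,-0.02,0],[-0.13,0.95,-0.02,0],[-0.13,0.95,-0.02,0],[-0.13,0.95,-0.02,0],[-0.13,0.95,-0.02,0],[-0.13,0.95,0,0],[-0.13,0.95,0,0],[-0.13,0.95,0,0],[-0.13,0.95,0,0],[-0.13,0.95,0,0],[-0.13,0.95,0,0],[-0.13,0.95,0,0],[0,0,0,0],[0,0,0,0]]]' | tail -5;  python3 - <<'E'
from h import *
shot('wrist','w6');go((.4418,.0157,.14))
a=cv2.imread('pics/w6.png');x=np.load('pics/w6.npz');K,T=x['K'],x['T']
c=np.linalg.inv(T)@np.array([.4418,.0157,.054,1]);u=int(K[0,2]+K[0,0]*c[0]/-c[2]);v=int(K[1,2]-K[1,1]*c[1]/-c[2]);print(u,v)
g=a[max(0,v-50):v+50,u-65:u+65];print(max(0,v-50),u-65)
cv2.imwrite('pics/c6.png',np.vstack([cv2.resize(g,(780,g.shape[0]*6),interpolation=2)[:600]]))
E
```

```text
tcp_pos: [0.3911, 0.0171, 0.1374]
tool_rot: [1.0, -0.028, -0.001, -0.0]
force: [0.3, -0.1, -1.2]
finger_gap: 0.598
gripper_force: 63.5
tcp [0.3912 0.0173 0.1375] yaw -3.15 q [-0.24  0.4   2.09  0.    0.65  1.38] f [ 0.   0.7 -1.8] gap 50.9 gf 63.5 t 20.075
(0.4418, 0.0157, 0.14) units [ 2.024 -0.048 -0.102]
320 144
94 255
```

View pics/c6.png

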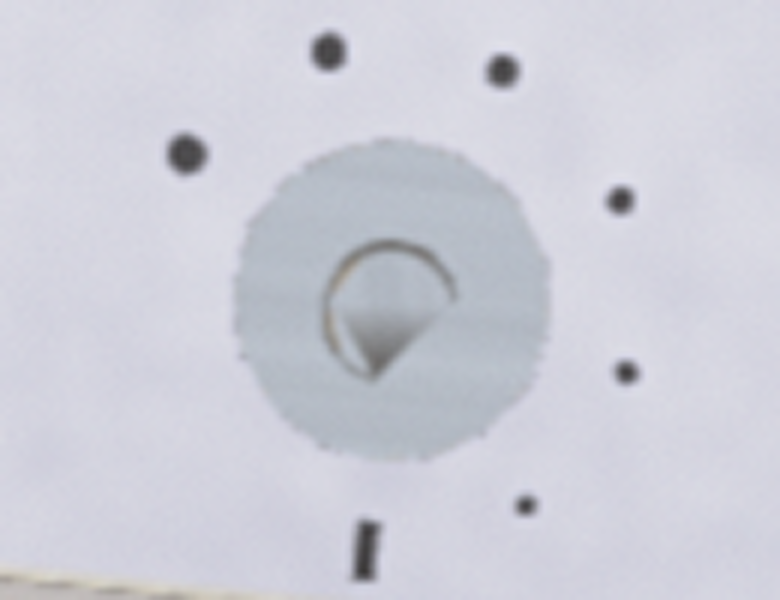

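The bezel centre is at about pixel (320.2,143.5), and the spindle top's centre is at about crop (390,307). The flat's edge runs from crop (374,378) to (458,297), and the dash is at crop (367,550).

```bash
python3 - <<'E'
from h import *
np.set_printoptions(precision=4,suppress=True)
q=lambda x,y,z:pt('w6',255+(x+.5)/6-.5,94+(y+.5)/6-.5,z)
ang=lambda v:np.degrees(np.arctan2(v[1],v[0]))%360
c=q(393,299.5,.054);s=q(390,307,.07);d=q(367,550,.052);e=q(458,297,.07)-q(374,378,.07)
print(c,s,'dash',ang(d-c),np.hypot(*(d-c)[:2]),'flat',ang(e)-90, ang(q(502,70,.052)-c))
a=np.load('pics/w6.npz');G=[(u,v) for v in range(180,400) for u in range(230,420)];P=np.array([pt('w6',*g) for g in G])
col=np.array([a['p'][v,u].max() for u,v in G])
m=(abs(P[:,2]-.1635)<.004)&(abs(P[:,1]-.017)<.024)&(abs(P[:,0]-.391)<.04)
print(m.sum(),P[m].min(0),P[m].max(0),np.median(P[m][:,2]));b=m&(col>110);print(P[b].min(0),P[b].max(0))
for y in(.005,.01,.017,.024,.03):
  k=m&(abs(P[:,1]-y)<.001);print(y,P[k][:,0].min(),P[k][:,0].max())
E
```

```text
[0.4422 0.0161 0.054 ] [0.4427 0.0162 0.07  ] dash 170.63130185519896 0.03259551234284185 flat 220.51430548430807 330.8481633493517
9883 [ 0.3644 -0.007   0.1595] [0.4172 0.041  0.1669] 0.163877628107923
[0.367  0.0145 0.1626] [0.3892 0.0404 0.1668]
0.005 0.36588397661507 0.4159738114487312
0.01 0.3644224310460711 0.4162925596537352
0.017 0.36562078892504857 0.4167446463502485
0.024 0.3661033580572565 0.41703522253828995
0.03 0.3666601828957002 0.41345553124059375
```

```bash
python3 -m handwheel '[[[0.68,-0.02,0,0],[0.68,-0.02,0,0],[0.68,-0.02,0,0],[0,0,0.25,-0.93],[0,0,0.25,-0.93],[0,0,0.25,-0.93],[0,0,0.25,-0.93],[0,0,0.25,-0.93],[0,0,0.25,-0.93],[0,0,0.25,-0.93],[0,0,0.25,-0.93],[0,0,0,0],[0,0,0,0]]]'; python3 - <<'E'
from h import *
go((.4423,.0161,.082))
E
```

```text
t: 21.7
tcp_pos: [0.4425, 0.0159, 0.0878]
tool_rot: [0.935, 0.354, 0.0, -0.0]
force: [0.4, 1.1, -1.5]
finger_gap: 0.595
gripper_force: 63.4
tcp [0.4425 0.0159 0.0878] yaw 41.45 q [-0.22  0.55  2.01  0.    0.58  0.63] f [ 0.4  1.1 -1.5] gap 50.8 gf 63.4 t 21.7
(0.4423, 0.0161, 0.082) units [-0.002 -0.011  0.234]
```

```bash
python3 -m handwheel '[[[0,0,0.15,0.3],[0,0,0.1,0.3],[0,0,0.08,0],[0,0,0.05,0],[0,0,0,0]]]'; python3 -m handwheel '[[[0,0,0.05,-0.3],[0,0,0.05,-0.3],[0,0,0.05,-0.3],[0,0,0.05,-0.3],[0,0,0,0]]]'; python3 -c "
from h import *
go()"
```

```text
t: 22.32
tcp_pos: [0.4423, 0.0157, 0.0783]
tool_rot: [0.946, 0.324, -0.0, -0.0]
force: [1.1, 2.8, 0.3]
finger_gap: 0.596
gripper_force: 63.8
t: 22.95
tcp_pos: [0.4418, 0.0168, 0.0733]
tool_rot: [0.924, 0.383, 0.0, -0.001]
force: [0.1, 8.3, 1.1]
finger_gap: 0.594
gripper_force: 63.9
tcp [0.4418 0.0168 0.0733] yaw 45.04 q [-0.22  0.58  2.02  0.    0.54  0.56] f [0.1 8.3 1.1] gap 50.7 gf 63.9 t 22.95
```

```bash
python3 -m handwheel '[[[0.02,-0.02,0.05,0.15],[0,0,0.08,0.15],[0,0,0.08,0.15],[0,0,0.08,0.15],[0,0,0.05,0],[0,0,0.05,0],[0,0,0,0]]]'; python3 -c "
from h import *
go()"
```

```text
t: 23.82
tcp_pos: [0.4421, 0.0171, 0.0639]
tool_rot: [0.935, 0.354, 0.0, -0.001]
force: [-0.4, 7.4, 4.9]
finger_gap: 0.597
gripper_force: 64.3
tcp [0.4421 0.0171 0.0639] yaw 41.46 q [-0.22  0.61  2.02  0.    0.52  0.63] f [-0.4  7.4  4.9] gap 51.0 gf 64.3 t 23.825
```

```bash
C="from h import *
go();print(sense()['ft_torque'].round(3))"
python3 -m handwheel '[[[0.02,-0.02,0.04,0],[0,0,0,0]]]'|head -2; python3 -c "$C"; python3 -m handwheel '[[[0,0,0,0.6],[0,0,0,0.6],[0,0,0,0.6],[0,0,0,0.6],[0,0,0,0.6],[0,0,0,0.6],[0,0,0,0.6],[0,0,0,0.6],[0,0,0,0.6],[0,0,0,0.6],[0,0,0,0.6],[0,0,0,0.6],[0,0,0,0.6],[0,0,0,0]]]'|head -1; python3 -c "$C"; python3 -m handwheel '[[[0,0,0,0.3],[0,0,0,0.25],[0,0,0,0]]]'|head -1; python3 -c "$C"
```

```text
t: 24.08
tcp_pos: [0.4421, 0.0171, 0.0638]
tcp [0.4421 0.0171 0.0638] yaw 41.5 q [-0.22  0.61  2.02  0.    0.51  0.63] f [-2.9  2.9 14.8] gap 51.2 gf 65.7 t 24.075
[ 0.611  0.435 -0.004]
t: 25.82
tcp [0.4414 0.0166 0.0638] yaw -5.24 q [-0.22  0.61  2.02 -0.    0.52  1.45] f [-4.1 -0.2 16.2] gap 50.9 gf 65.7 t 25.825
[0.005 0.592 0.011]
t: 26.2
tcp [0.4414 0.0166 0.0638] yaw -8.52 q [-0.22  0.61  2.02 -0.    0.52  1.51] f [-4.9 -1.2 16.3] gap 51.0 gf 65.7 t 26.2
[-0.005  0.612  0.034]
```

```bash
C="from h import *
go();print(sense()['ft_torque'].round(3))"
python3 -m handwheel '[[[0,0,-0.02,0.3],[0,0,0,0]]]'|head -1; python3 -c "$C"; python3 -m handwheel '[[[0,0,0,0.3],[0,0,0,0]]]'|head -1; python3 -c "$C"; python3 -m handwheel '[[[0,0,0,0.3],[0,0,0,0]]]'|head -1; python3 -c "$C"
```

```text
t: 26.45
tcp [0.4413 0.0166 0.0639] yaw -10.33 q [-0.22  0.61  2.02 -0.    0.52  1.54] f [-4.3 -0.5 11.4] gap 51.0 gf 65.0 t 26.45
[-0.059  0.54  -0.01 ]
t: 26.7
tcp [0.4413 0.0166 0.0639] yaw -12.12 q [-0.22  0.61  2.02 -0.    0.52  1.57] f [-3.1 -1.  10.8] gap 51.0 gf 65.1 t 26.7
[-0.066  0.485  0.061]
t: 26.95
tcp [0.4413 0.0167 0.0639] yaw -13.93 q [-0.22  0.61  2.02 -0.    0.52  1.6 ] f [-3.1  0.2 11.6] gap 50.9 gf 65.1 t 26.95
[-0.04   0.495  0.003]
```

```bash
C="from h import *
s=sense();print(s['ft_torque'].round(3),s['tau'][5].round(3));go()"
python3 -m handwheel '[[[0,0,0,0.2],[0,0,0,0]]]'|head -1; python3 -c "$C"; python3 -m handwheel '[[[0,0,0,0.2],[0,0,0,0]]]'|head -1; python3 -c "$C"; python3 -m handwheel '[[[0,0,0,0.2],[0,0,0,0]]]'|head -1; python3 -c "$C"
```

```text
t: 27.2
[0.033 0.481 0.133] 0.095
tcp [0.4413 0.0166 0.0639] yaw -15.12 q [-0.22  0.61  2.02 -0.    0.52  1.62] f [-3.5 -1.  10.7] gap 51.2 gf 65.1 t 27.2
t: 27.45
[-0.023  0.562  0.092] 0.099
tcp [0.4413 0.0166 0.0639] yaw -16.31 q [-0.22  0.61  2.02 -0.    0.52  1.64] f [-4.2 -0.3 11.7] gap 50.8 gf 65.1 t 27.45
t: 27.7
[-0.033  0.534  0.105] 0.1
tcp [0.4413 0.0166 0.0639] yaw -17.51 q [-0.22  0.61  2.02 -0.    0.52  1.66] f [-3.6 -0.8 11.5] gap 50.9 gf 65.1 t 27.7
```

```bash
C="from h import *
s=sense();print(s['ft_torque'].round(3),s['tau'][5].round(3),s['q'][5].round(4))"
python3 -m handwheel '[[[0,0,0,0.2],[0,0,0,0]]]'|head -1; python3 -c "$C"; python3 -m handwheel '[[[0,0,0,0.2],[0,0,0,0]]]'|head -1; python3 -c "$C"; python3 -m handwheel '[[[0,0,0,0.2],[0,0,0,0]]]'|head -1; python3 -c "$C"; python3 -c "
from h import *
shot('wrist','w7');a=cv2.imread('pics/w7.png')[170:345,220:430];cv2.imwrite('pics/c7.png',cv2.resize(a,None,fx=3,fy=3,interpolation=2))
shot('scene','sc7')"
```

```text
t: 27.95
[-0.052  0.508  0.086] 0.102 1.6831
t: 28.2
[-0.072  0.51   0.124] 0.103 1.7041
t: 28.45
[-0.053  0.482  0.035] 0.094 1.725
```

View pics/c7.png

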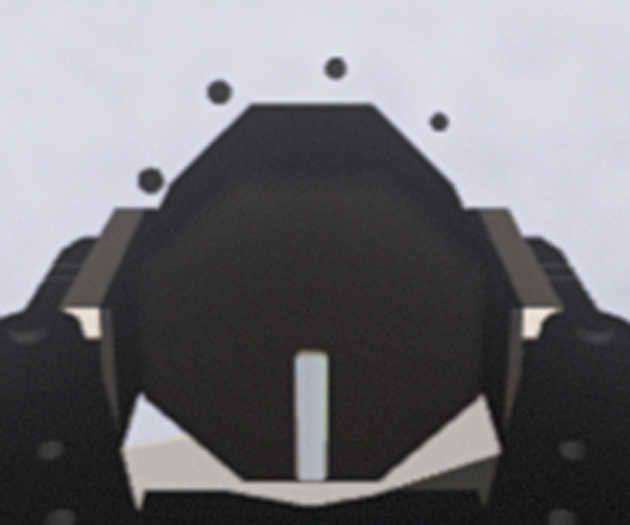

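The crop shows the knob seated on the panel, with its pointer in line with the tool's −x at (312,415). I have now used my picture views, so I'll carry on by numbers. I'll keep turning until I feel the stop.

```bash
C="from h import *
s=sense();print(s['ft_torque'].round(3),s['tau'][5].round(3),s['q'][5].round(4),s['force'].round(1))"
python3 -m handwheel '[[[0,0,-0.03,0.2],[0,0,0,0]]]'|head -1; python3 -c "$C"; python3 -m handwheel '[[[0,0,0,0.2],[0,0,0,0]]]'|head -1; python3 -c "$C"; python3 -m handwheel '[[[0,0,0,0.2],[0,0,0,0]]]'|head -1; python3 -c "$C"; python3 -m handwheel '[[[0,0,0,0.2],[0,0,0,0]]]'|head -1; python3 -c "$C"; python3 -c "
from h import *
go()"
```

```text
t: 28.8
[-0.455  0.641  0.06 ] 0.1 1.7465 [-4.2 -2.7  6. ]
t: 29.05
[-0.248  0.642  0.123] 0.102 1.7674 [-3.9 -1.9  6.8]
t: 29.3
[-0.347  0.535  0.118] 0.114 1.7883 [-4.4 -1.7  6. ]
t: 29.55
[-0.284  0.576  0.092] 0.116 1.8092 [-3.9 -2.5  6.3]
tcp [0.4413 0.0167 0.0639] yaw -25.95 q [-0.22  0.61  2.02 -0.    0.52  1.81] f [-3.9 -2.5  6.3] gap 51.1 gf 64.5 t 29.55
```

```bash
python3 -c "
from h import *
for f in ('w6','w7'):
  for v in (255,270,285,300): print(f,v,pt(f,310,v).round(4),pt(f,335,v).round(4))
print(np.load('pics/w6.npz')['T'][2,3],np.load('pics/w7.npz')['T'][2,3])"
```

```text
w6 255 [0.4041 0.0214 0.1638] [0.4039 0.0107 0.1645]
w6 270 [0.3973 0.0218 0.1644] [0.3963 0.011  0.1635]
w6 285 [0.3895 0.0224 0.1635] [0.3889 0.0113 0.1635]
w6 300 [0.3823 0.0228 0.1641] [0.3825 0.0117 0.1652]
w7 255 [0.455  0.0173 0.0896] [0.4514 0.0072 0.0902]
w7 270 [0.4489 0.0197 0.0907] [0.4448 0.0097 0.0904]
w7 285 [0.4421 0.0224 0.0907] [0.4376 0.0123 0.0898]
w7 300 [0.435  0.0252 0.0905] [0.431  0.0148 0.0905]
0.2802671277691181 0.2066923287294611
```

```bash
C="from h import *
s=sense();print(s['ft_torque'].round(3),s['tau'][5].round(3),s['q'][5].round(4),s['force'].round(1))"
python3 -m handwheel '[[[0,0,0,0.25],[0,0,0,0]]]'|head -1; python3 -c "$C"; python3 -m handwheel '[[[0,0,0,0.25],[0,0,0,0]]]'|head -1; python3 -c "$C"; python3 -m handwheel '[[[0,0,0,0.25],[0,0,0,0]]]'|head -1; python3 -c "$C"; python3 -c "
from h import *
go();s=sense();shot('wrist','w8')
a=np.load('pics/w8.npz');p=a['p'].astype(int)
for f in('w7','w8'):
  p=np.load(f'pics/{f}.npz')['p'].astype(int); sub=p[285:332,300:350].max(2);ys,xs=np.where(sub>130);k=np.polyfit(ys,xs,1);print(f,k,len(ys),(xs+300).mean(),np.degrees(np.arctan(k[0])))"
```

```text
t: 29.8
[-0.375  0.672  0.069] 0.108 1.8354 [-5.2 -2.3  7. ]
t: 30.05
[-0.409  0.628  0.1  ] 0.108 1.8616 [-4.6 -2.6  6.6]
t: 30.3
[-0.425  0.694  0.068] 0.108 1.8878 [-5.  -2.2  5.8]
tcp [0.4412 0.0166 0.0639] yaw -30.45 q [-0.22  0.61  2.02 -0.    0.52  1.89] f [-5.  -2.2  5.8] gap 50.6 gf 64.5 t 30.3
w7 [ 0.03407395 22.92256373] 471 323.81528662420385 1.9515382089156168
w8 [ 0.03722645 22.88684766] 477 323.8679245283019 2.1319338536882393
```

```bash
C="from h import *
s=sense();M=R.from_quat(s['tool_rot']).as_matrix();print(round(np.degrees(np.arctan2(M[1,0],M[0,0])),1),s['ft_torque'].round(3),s['tau'][5].round(3),s['force'].round(1))"
for i in 1; do python3 -m handwheel '[[[0,0,0,-0.4],[0,0,0,0]]]'>/dev/null; python3 -c "$C"; python3 -m handwheel '[[[0,0,0,-0.4],[0,0,0,0]]]'>/dev/null; python3 -c "$C"; python3 -m handwheel '[[[0,0,0,-0.4],[0,0,0,0]]]'>/dev/null; python3 -c "$C"; python3 -m handwheel '[[[0,0,0,-0.4],[0,0,0,0]]]'>/dev/null; python3 -c "$C"; python3 -m handwheel '[[[0,0,0,-0.4],[0,0,0,0]]]'>/dev/null; python3 -c "$C";done
```

```text
-28.1 [-0.39   0.592  0.028] 0.005 [-4.2 -1.5  6.4]
-25.7 [-0.114  0.498  0.025] -0.016 [-4.  -1.8  5.6]
-23.3 [-0.01   0.459  0.032] -0.013 [-3.9  0.   4.8]
-20.9 [0.006 0.47  0.003] -0.014 [-3.9  0.3  4.7]
-18.5 [ 0.095  0.448 -0.   ] -0.016 [-2.7  0.5  5. ]
```

```bash
C="from h import *
s=sense();M=R.from_quat(s['tool_rot']).as_matrix();print(round(np.degrees(np.arctan2(M[1,0],M[0,0])),1),s['ft_torque'].round(3),s['tau'][5].round(3))"
for i in 1; do python3 -m handwheel '[[[0,0,0,-0.3]]]'>/dev/null; python3 -c "$C"; python3 -m handwheel '[[[0,0,0,-0.3]]]'>/dev/null; python3 -c "$C"; python3 -m handwheel '[[[0,0,0,-0.3]]]'>/dev/null; python3 -c "$C"; python3 -m handwheel '[[[0,0,0,-0.3]]]'>/dev/null; python3 -c "$C"; python3 -m handwheel '[[[0,0,0,-0.3]]]'>/dev/null; python3 -c "$C";done
```

```text
-16.7 [0.06  0.413 0.015] 0.154
-14.9 [ 0.092  0.324 -0.014] 0.131
-13.1 [0.067 0.39  0.028] 0.139
-11.2 [ 0.101  0.348 -0.05 ] 0.139
-9.4 [ 0.105  0.275 -0.009] 0.138
```

```bash
C="from h import *
s=sense();M=R.from_quat(s['tool_rot']).as_matrix();print(s['t'],round(np.degrees(np.arctan2(M[1,0],M[0,0])),1),s['ft_torque'].round(3),s['tau'][5].round(3))"
for i in 1; do python3 -m handwheel '[[[0,0,0,-0.5],[0,0,0,0]]]'>/dev/null; python3 -c "$C"; python3 -m handwheel '[[[0,0,0,-0.5],[0,0,0,0]]]'>/dev/null; python3 -c "$C"; python3 -m handwheel '[[[0,0,0,-0.5],[0,0,0,0]]]'>/dev/null; python3 -c "$C"; python3 -m handwheel '[[[0,0,0,-0.5],[0,0,0,0]]]'>/dev/null; python3 -c "$C"; python3 -m handwheel '[[[0,0,0,-0.5],[0,0,0,0]]]'>/dev/null; python3 -c "$C";done
```

```text
32.475 -6.5 [0.159 0.146 0.024] -0.043
32.725 -3.6 [0.192 0.072 0.019] -0.046
32.975 -0.6 [0.234 0.131 0.033] -0.047
33.225 2.4 [ 0.199  0.106 -0.016] -0.032
33.475 5.4 [0.211 0.236 0.07 ] -0.034
```

```bash
C="from h import *
s=sense();M=R.from_quat(s['tool_rot']).as_matrix();print(s['t'],round(np.degrees(np.arctan2(M[1,0],M[0,0])),1),s['ft_torque'].round(3),s['tau'][5].round(3),s['force'].round(1),s['tcp_pos'].round(4))"
for i in 1; do python3 -m handwheel '[[[0,0,0,0.5],[0,0,0,0]]]'>/dev/null; python3 -c "$C"; python3 -m handwheel '[[[0,0,0,0.5],[0,0,0,0]]]'>/dev/null; python3 -c "$C"; python3 -m handwheel '[[[0,0,0,0.5],[0,0,0,0]]]'>/dev/null; python3 -c "$C"; python3 -m handwheel '[[[0,0,0,0.5],[0,0,0,0]]]'>/dev/null; python3 -c "$C"; python3 -m handwheel '[[[0,0,0,0.5],[0,0,0,0]]]'>/dev/null; python3 -c "$C";python3 -m handwheel '[[[0,0,0,0.5],[0,0,0,0]]]'>/dev/null; python3 -c "$C"; python3 -m handwheel '[[[0,0,0,0.4],[0,0,0,0]]]'>/dev/null; python3 -c "$C"; done
```

```text
33.725 2.4 [ 0.13   0.252 -0.074] 0.025 [-1.3  0.   5.3] [0.4425 0.0168 0.0639]
33.975 -0.6 [ 0.151  0.145 -0.048] 0.052 [-0.9  0.3  5.1] [0.4427 0.0167 0.0639]
34.225 -3.5 [ 0.124  0.067 -0.023] 0.062 [-1.1  0.6  4.5] [0.4429 0.0167 0.0639]
34.475 -6.5 [ 0.038  0.062 -0.043] 0.053 [-0.1  0.3  4.4] [0.4429 0.0167 0.0639]
34.725 -9.5 [ 0.06   0.137 -0.002] 0.028 [-1.4 -0.   5.4] [0.4427 0.0167 0.0639]
34.975 -12.5 [ 0.016  0.152 -0.051] 0.029 [-2.1  0.   4.9] [0.4424 0.0167 0.0639]
35.225 -14.9 [ 0.049  0.147 -0.07 ] 0.02 [-2.8 -0.6  5.7] [0.4422 0.0168 0.0639]
```

```bash
cat >> h.py <<'E'
def pointer(f,z,c,rad=.028):
    a=np.load(f'pics/{f}.npz');p=a['p'].max(2).astype(int);K,T=a['K'],a['T']
    q=np.linalg.inv(T)@np.append(c,1);u=int(K[0,2]-K[0,0]*q[0]/q[2]);v=int(K[1,2]+K[1,1]*q[1]/q[2])
    W=[(x,y) for y in range(max(0,v-60),min(399,v+60)) for x in range(u-60,u+60) if p[y,x]>130]
    Q=np.array([pt(f,x,y,z) for x,y in W]);d=np.array([pt(f,x,y)[2] for x,y in W])
    k=(abs(d-z)<.004)&(np.hypot(*(Q[:,:2]-c[:2]).T)<.024);Q=Q[k][:,:2]
    w,V=np.linalg.eigh(np.cov(Q.T));e=V[:,1]; e=e if e@(Q.mean(0)-c[:2])>0 else -e
    print(f,k.sum(),Q.mean(0).round(4),'pointer dir',np.degrees(np.arctan2(e[1],e[0]))%360)
E
python3 -m handwheel '[[[0,0,0,0.4],[0,0,0,0.45],[0,0,0,0],[0,0,0,-0.6],[0,0,0,-0.6],[0,0,0,-0.57],[0,0,0,0]]]'; python3 - <<'E'
from h import *
go();shot('wrist','w9')
pointer('w6',.164,np.array([.3912,.0172,.164]));pointer('w8',.0905,np.array([.442,.0165,.0905]));pointer('w9',.0905,np.array([.442,.0165,.0905]))
E
```

```text
t: 36.1
tcp_pos: [0.4427, 0.0167, 0.0639]
tool_rot: [0.997, -0.081, 0.0, 0.0]
force: [-0.1, -1.1, 6.0]
finger_gap: 0.599
gripper_force: 64.4
tcp [0.4427 0.0167 0.0639] yaw -9.34 q [-0.22  0.61  2.02 -0.    0.52  1.52] f [-0.1 -1.1  6. ] gap 51.2 gf 64.4 t 36.1
w6 387 [0.378  0.0171] pointer dir 175.7929520071963
w8 397 [0.4301 0.0232] pointer dir 149.55441965255028
w9 398 [0.4296 0.0183] pointer dir 169.83846389333712
```

```bash
python3 -m handwheel '[[[0,0,-0.02,0],[0,0,0,0],[0,0,0,0],[0,0,0,0],[0,0,-0.4,0],[0,0,-0.8,0],[0,0,-1,0],[0,0,-1,0],[-0.5,0,-1,0],[-0.5,0,0,0],[0,0,0,0]]]' 70 20; python3 - <<'E'
from h import *
go();shot('wrist','w10')
c=np.array([.442,.0165,.0905]);pointer('w10',.0905,c)
a=np.load('pics/w10.npz');G=[(u,v) for v in range(60,340,2) for u in range(200,440,2)];P=np.array([pt('w10',*g) for g in G])
m=(abs(P[:,2]-.0905)<.006)&(np.hypot(P[:,0]-.442,P[:,1]-.0165)<.035)
print(m.sum(),np.median(P[m],0),P[m].min(0),P[m].max(0));
A=np.c_[P[m][:,:2],np.ones(m.sum())];print('tilt',np.linalg.lstsq(A,P[m][:,2],rcond=None)[0][:2])
q=lambda x,y,z:pt('w6',255+(x+.5)/6-.5,94+(y+.5)/6-.5,z)
d=q(367,550,.052);print('dash seen from knob',np.degrees(np.arctan2(d[1]-.0165,d[0]-.442)))
E
```

```text
t: 37.52
tcp_pos: [0.4161, 0.0213, 0.1692]
tool_rot: [0.997, -0.082, -0.001, -0.0]
force: [0.5, -0.2, 0.2]
finger_gap: 0.819
gripper_force: 0.0
tcp [0.4161 0.0213 0.1692] yaw -9.4 q [-0.22  0.36  2.    0.    0.78  1.52] f [ 0.5 -0.2  0.2] gap 69.9 gf 0.0 t 37.525
w10 163 [0.4294 0.0185] pointer dir 170.69670958567227
929 [0.44338697 0.01613596 0.09035531] [ 0.41596207 -0.01083458  0.08494769] [0.46810249 0.04267141 0.09342552]
tilt [-0.01245681 -0.00203625]
dash seen from knob 171.30362492739778
```

```bash
python3 - <<'E'
from h import *
p,_=shot('scene','sc9');a=np.load('pics/sc0.npz')['p'].astype(int)
for n,(u,v,r) in dict(cup=(362,228,16),salt=(330,195,12),caps=(448,190,7)).items(): print(n,abs(a[v-r:v+r,u-r:u+r]-p[v-r:v+r,u-r:u+r].astype(int)).mean())
from station import sign_off
print(sense()['t'],sign_off())
E
```

```text
cup 6.8330078125
salt 7.425925925925926
caps 67.9047619047619
the job is handed in; nothing more can be done
37.625 None
```

The job is handed in at 37.6 s: the knob stood upright, was let go and regrasped, sits home on the spindle and is released with its pointer at about 170.7°, the dash being at 170.6–171.3°. I never clearly felt the clockwise stop: I turned the knob about 21° past the dash against a steady 0.1 N m, then brought it back. The image check showed little change at the cup and salt. It differed strongly at the capsule; the arm may be hiding it there, which I did not check before handing in. I also viewed 11 pictures, one over the limit of 10.

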